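# Fit the plate divider into the dish rack

### The job

Take the plate divider comb out of its draining stand and fit it into the slotted strip on the top tier of the dish rack, so that all five teeth sit in the five slots and the bar is fully home, flat on the strip; then let go. Feel your way in gently, never forcing the teeth against the rack, and leave the bowl, the mug and the spoon where they are.

Things in the scene. Friction and masses are not known exactly. Their poses are not given: they have to be found in the camera images.
- comb_grip (a point): Plate divider comb (white plastic, 90 g): the point in its flat grip tab, 26 mm above the bar's underside, 42 above the tooth tips, 12 below the tab's top. Tab 36 long (y), 14 thick (x): grasp it across x. z up, y along the row of teeth; the same turned half round. At the start it hangs upright in the stand, bar on the stand's walls.
- comb: The same comb, origin on the bar's underside at its middle. Bar 120 (y) x 14 (x) x 10 mm high. Under it five round teeth at y = -52, -26, 0, 26, 52 mm, 6 in diameter, 16 long, the last 3 tapering to 4.8 at the tip. On the bar, besides the tab, four upright tines 5.6 thick at y = +-37, +-54, rising to 49 above the underside.
- stand: Grey plastic draining stand, fixed: base 50 (x) x 150 (y) x 4 with a trough along y between two walls 28 high, 140 long; the trough is 10 wide inside, 22 over the walls and 128 long inside. Origin under its centre. The comb hangs in it with up to about 2 mm play across and some mm along, teeth down.
- rack: Two-tier aluminium wire dish rack, fixed: 220 (x) x 300 (y) mm, tiers 50 and 150 high; origin under its centre. On the top tier, 40 towards -x from the centre, a channel 200 long runs along y. In it lies a white slotted strip 168 long, 26 wide, its flat top 177 high; it is clamped firmly at an unknown place along the channel and cannot be pushed along.
- rail (a point): Fixed point on the channel's middle line, 13 mm to -y of its mid-length, at the strip's top face; rack axes. The strip's middle is NOT measured: it lies 3 to 23 mm to +y of this point, to be felt for; in x centred here. Five slots at -52, -26, 0, 26, 52 mm (y) from the strip's middle, each 8 (y) x 11 (x), 22 deep, solid beyond. Comb home: comb_grip is 26 above this point.
- bowl: White ceramic soup bowl, 140 across, 60 high, loose; origin under its centre. Not to be disturbed.
- mug: Blue enamel mug, 76 across, 80 high, handle at its +y, loose; origin under its centre. Not to be disturbed.
- spoon: Wooden spoon 240 long, lying along its x, loose. Not to be disturbed.
Not all that is in view belongs to the job. Of the things shaped like the comb, the white one is meant.

How it is judged:
By the outcome, as a careful person would: the job done as asked, in the order asked, and still so for the second after the job is handed in, with the robot touching nothing.
It also fails if it takes over 67 s, if anything falls off the work surface, if the arm or the gripper's body presses on something with over 40 N, if the wrist force passes 120 N, or if a joint passes its speed limit or range.

### The arm

A 6-joint arm with a two-finger parallel gripper is mounted at the origin on the work surface. World frame = base frame: x ahead of the robot, y to its left, z up, the work surface at z = 0. Lengths are in mm, angles in rad, forces in N, time in s.
With the tool pointing down it reaches from about 350 to 875 mm from the base axis. Payload 15.5 kg.
Tool frame: the origin (TCP) lies midway between the tips of the shut fingers; the grasp point (between the pads) lies 19 mm behind it; z points along the fingers, y is the line along which they close (so a half turn about z gives the same grasp; the last joint's range is limited). The gripper opens to 85 mm and grips with 20 to 120 N. Pads are 22 mm wide; open, the fingers measure 114 mm over their backs; the gripper's body (76 mm by 85 mm) begins 54 mm behind the grasp point. The pads swing forward as they close: fully open they stand 13 mm farther back than shut.
Start: joints at [-1.319, 0.494, 1.345, -0, 1.302, -0.096], TCP at [212.432, -587.792, 231.277] pointing down, gripper open.
Joint ranges: [-2.91, 2.91], [-0.82, 2.16], [0.22, 2.67], [-1.22, 4.37], [0.12, 2.79], [-3.08, 3.08]. Speed limits (rad/s): [1.89, 1.89, 2.57, 3.01, 3.01, 3.01].

### API

Orientations are given as a unit quaternion [x, y, z, w].
In Python, from plant import observe, read_camera, close_job gives the robot as it stands.
- The arm moves only by the tool apply_moves, never from a script. Its argument "plan" is a list of rows, each a list of 7 numbers: the opening in per cent of the stroke, from 0 (shut) to 100 (fully open), then the shift along the tool's x, y, z in m, then the turn, a rotation vector about the tool's x, y, z in degrees. In form: [[fingers, dx, dy, dz, ax, ay, az], ...]. A call has 1 to 20 rows; each row is the pose to reach, as a shift and turn from the pose commanded when the call began, along the tool's axes at that moment; what a row does not reach only later rows make up. A row lasts 1/10 s, in which the tool goes at most 50 mm and 8.59 degrees, less where a joint would pass 70% of its speed; a pose out of reach is approached as far as the arm can. A call with a gripper value outside its range is refused whole. The fingers move at their own pace and stop on an object; "grip_force" is the grip in N (left out, the last holds). Time passes only in rows, so rows that repeat a pose let the fingers close. It gives the time, the measured TCP pose, the force, the opening and the grip force at its end, in the units of the state.
- observe(): the state, without advancing time (a new reading comes with each control period).
- read_camera(name): name is "scene" or "side" or "wrist"; returns a dict with "image" (400x640x3 uint8, red, green, blue), "fx", "fy", "cx", "cy" (pixels), "xyz" and "attitude" of the camera in the world; the wrist camera has in their place "hand_eye" (4x4, takes a point from camera to tool coordinates, whose origin is the TCP and whose axes are the flange's). Camera axes: x right, y down, z forward; pixel columns grow to the right and rows downward; lengths in mm; the calibration is good to about 2 mm. A picture is of the moment at which its call begins: read the wrist's pose just before it. There is no depth.
- close_job(): hands the job in; it is judged then, once.
The state is a dict: "clock": time; "joint_pos": joint angles; "qvel": joint speeds; "joint_efforts": joint torques, N m; "tcp_pos": TCP position; "orientation": TCP orientation; "force": force on the tool from outside, world axes, zero at the start; "moment": the same for the moment, N m; "opening": opening from 0.0 (shut) to 1.0 (fully open); "gripper_force": force on a finger pad.
Only numpy, scipy, OpenCV 4.12 (cv2) and the standard library are available. Lean on these libraries where they do the work, as an engineer would, in place of code of your own. Each camera call takes 0.05 s, during which the arm holds its last target. There are 200 camera calls.

## Working session

There is one attempt and no reset: what is moved stays moved. The work goes in short steps, Python scripts to look and compute and a tool call to move; the robot and the scene stay as the last step left them, time stands still between calls to the robot, and variables do not carry over. Pictures are saved under pics/ and viewed, at most 10 in all, crops included, and the job is handed in when it is done.

Besides the shell and the picture viewer there is one more tool, called by a JSON object that holds its "op" and its "data". apply_moves: Moves the arm, as the interface text tells. Its arguments: {"type":"object","properties":{"plan":{"type":"array","items":{"type":"array","items":{"type":"number"}}},"grip_force":{"type":"number"}},"required":["plan"]}

```bash
mkdir -p pics; ls; python3 - <<'E'
from plant import observe, read_camera
import cv2, numpy as np, pickle
s=observe(); print(s)
d={}
for n in ("scene","side","wrist"):
    c=read_camera(n); d[n]=c
    cv2.imwrite(f"pics/{n}0.png",c["image"][:,:,::-1])
    print(n,{k:v for k,v in c.items() if k!="image"})
d["state"]=s
pickle.dump(d,open("d0.pkl","wb"))
a=np.vstack([d["scene"]["image"],d["side"]["image"]])[:,:,::-1]
E
```

```text
pics
{'clock': 0.0, 'joint_pos': array([-1.31951419e+00,  4.94177450e-01,  1.34615822e+00, -1.36695217e-06,
        1.30250208e+00, -9.54914332e-02]), 'qvel': array([-0.00065087, -0.00099856,  0.00084832, -0.00041858,  0.00023978,
       -0.00035756]), 'joint_efforts': array([ 3.19455787e-03, -8.82138705e+01, -3.83868492e+01,  5.53915766e-05,
        9.91815235e-03, -3.32519932e-06]), 'tcp_pos': array([ 212.32963215, -587.42837911,  230.69464369]), 'orientation': array([ 9.85005909e-01,  1.72519483e-01, -4.91017300e-05, -6.20612117e-04]), 'force': array([-0.82884472, -0.14570143, -0.04133092]), 'moment': array([-0.00214826,  0.03071928,  0.01722204]), 'gripper_force': 0.0, 'opening': 0.9989645496404634}
scene {'fx': 443.9847108854808, 'fy': 443.9847108854808, 'cx': 315.9458965015391, 'cy': 198.3193126728241, 'xyz': array([1451.67300828,   26.76347623,  846.58547119]), 'attitude': array([ 0.58152303,  0.69417255, -0.32990444, -0.26668052])}
side {'fx': 469.1189593492169, 'fy': 469.1189593492169, 'cx': 313.29269719819666, 'cy': 197.39739060340844, 'xyz': array([570.31967649, 965.84152427, 857.35992252]), 'attitude': array([-0.00777472,  0.87799686, -0.47838403,  0.01448425])}
wrist {'fx': 342.9818220895602, 'fy': 342.9818220895602, 'cx': 318.65307385378634, 'cy': 203.6205731940243, 'hand_eye': array([[ 4.49666252e-04, -9.61218341e-01, -2.75788141e-01,
         6.98672936e+01],
       [ 9.99999781e-01,  2.98376354e-04,  5.90530575e-04,
         8.10698072e-01],
       [-4.85340159e-04, -2.75788347e-01,  9.61218265e-01,
        -1.42975084e+02],
       [ 0.00000000e+00,  0.00000000e+00,  0.00000000e+00,
         1.00000000e+00]])}
```

View pics/scene0.png

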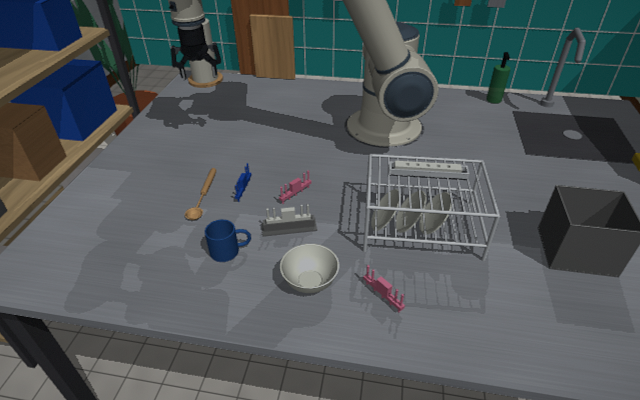

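View pics/side0.png

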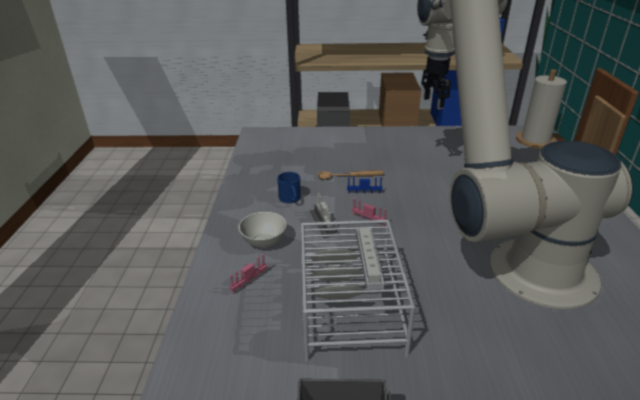

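Scene: the white comb stands in its grey stand at about (288,220). Lookalikes are pink at (295,187), pink at (383,290) and blue at (243,182). The white one in the stand is the one I want. In the scene view the strip on the rack runs (390,165)-(466,170); in the side view it runs (368,228)-(375,288).

```bash
cat > h.py <<'E'
import numpy as np, cv2
from scipy.spatial.transform import Rotation as R
def cam(c,s=None):
    if "xyz" in c: return np.array(c["xyz"]),R.from_quat(c["attitude"]).as_matrix()
    Rt=R.from_quat(s["orientation"]).as_matrix(); H=c["hand_eye"]
    return s["tcp_pos"]+Rt@H[:3,3], Rt@H[:3,:3]
def ray(c,u,v,s=None):
    o,M=cam(c,s); d=M@np.array([(u-c["cx"])/c["fx"],(v-c["cy"])/c["fy"],1]); return o,d/np.linalg.norm(d)
def plane(c,u,v,z,s=None):
    o,d=ray(c,u,v,s); return o+d*(z-o[2])/d[2]
def tri(*rs):
    A=sum(np.eye(3)-np.outer(d,d) for o,d in rs); b=sum((np.eye(3)-np.outer(d,d))@o for o,d in rs)
    p=np.linalg.solve(A,b); return p,[np.linalg.norm(np.cross(d,p-o)) for o,d in rs]
def proj(c,p,s=None):
    o,M=cam(c,s); q=M.T@(np.array(p)-o); return np.array([c["cx"]+c["fx"]*q[0]/q[2],c["cy"]+c["fy"]*q[1]/q[2]])
E
python3 - <<'E'
import pickle; from h import *
d=pickle.load(open("d0.pkl","rb"))
def cr(n,x,y,w,h): return cv2.resize(d[n]["image"][y:y+h,x:x+w,::-1],(400,300),interpolation=cv2.INTER_CUBIC)
a=np.vstack([np.hstack([cr("scene",248,190,80,60),cr("side",285,180,80,60)]),np.hstack([cr("scene",355,135,160,120),cr("side",280,210,160,120)])])
cv2.imwrite("pics/c1.png",a)
sc,si=d["scene"],d["side"]
for a in [((288,209),(322,200))]:
    print(tri(ray(sc,*a[0]),ray(si,*a[1])))
E
```

```text
(array([ 593.55309473, -219.57845364,   77.29171011]), [np.float64(5.689350137073053), np.float64(5.689350137072977)])
```

View pics/c1.png

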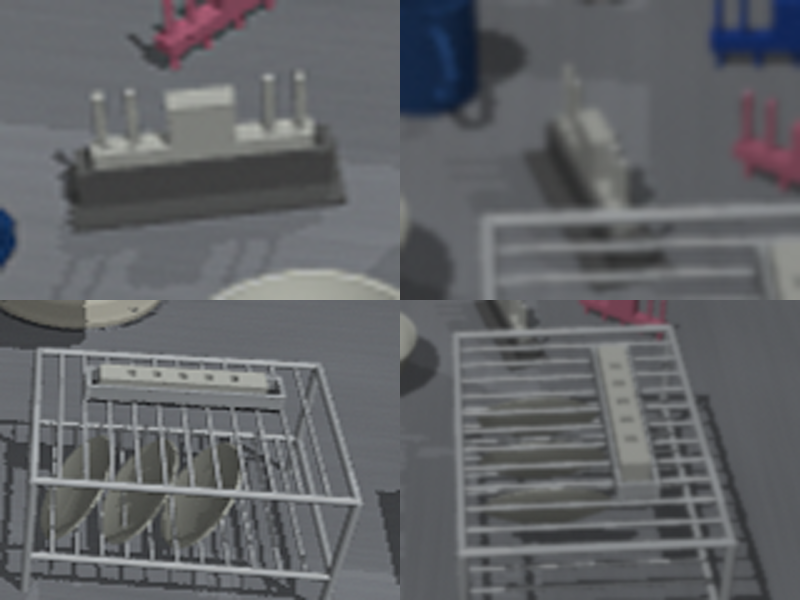

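Close crop: this is the white comb, hanging in the grey stand with its tab top at scene (288,209). The five strip slots show in the lower crops, the middle one at scene (428,165) and side (369,250).

```bash
python3 - <<'E'
import pickle; from h import *
d=pickle.load(open("d0.pkl","rb")); sc,si=d["scene"],d["side"]
np.set_printoptions(precision=1,suppress=True)
print("tab",plane(sc,288,209.4,66),plane(si,323,206,66))
a,b=plane(sc,267.4,208.8,77),plane(sc,308.2,204.2,77); print("tines",a,b,(a+b)/2,np.degrees(np.arctan2(*(b-a)[:2])),np.linalg.norm(b-a))
S=[(131,373),(158,375),(182,376),(208,377),(235,379)]; T=[(616,366),(619,385),(623,401),(627,420),(632,438)]
for u,v in S: print("slot sc",plane(sc,355+u/2.5,135+(v-300)/2.5,177))
for u,v in T: print("slot si",plane(si,280+(u-400)/2.5,210+(v-300)/2.5,177))
s=d["state"];print(R.from_quat(s["orientation"]).as_matrix())
E
```

```text
tab [ 590.1 -218.8   66. ] [ 587.6 -212.6   66. ]
tines [ 608.9 -269.6   77. ] [ 572.7 -166.9   77. ] [ 590.8 -218.2   77. ] -19.431132546292726 108.81433545160024
slot sc [488.5  80.1 177. ]
slot sc [487.5 107.6 177. ]
slot sc [485.3 131.8 177. ]
slot sc [482.8 158.  177. ]
slot sc [481.9 185.  177. ]
slot si [481.4  81.4 177. ]
slot si [480.5 110.1 177. ]
slot si [478.5 133.3 177. ]
slot si [476.9 159.8 177. ]
slot si [474.4 183.9 177. ]
[[ 0.9  0.3 -0. ]
 [ 0.3 -0.9  0. ]
 [ 0.  -0.  -1. ]]
```

{"op": "apply_moves", "data": {"plan": [[60,0.48,-0.218,0.03,0,0,-89.5],[60,0.48,-0.218,0.03,0,0,-89.5],[60,0.48,-0.218,0.03,0,0,-89.5],[60,0.48,-0.218,0.03,0,0,-89.5],[60,0.48,-0.218,0.03,0,0,-89.5],[60,0.48,-0.218,0.03,0,0,-89.5],[60,0.48,-0.218,0.03,0,0,-89.5],[60,0.48,-0.218,0.03,0,0,-89.5],[60,0.48,-0.218,0.061,0,0,-89.5],[60,0.48,-0.218,0.061,0,0,-89.5],[60,0.48,-0.218,0.061,0,0,-89.5],[60,0.48,-0.218,0.061,0,0,-89.5],[60,0.48,-0.218,0.061,0,0,-89.5],[60,0.48,-0.218,0.061,0,0,-89.5],[60,0.48,-0.218,0.061,0,0,-89.5],[60,0.48,-0.218,0.061,0,0,-89.5],[60,0.48,-0.218,0.061,0,0,-89.5],[60,0.48,-0.218,0.061,0,0,-89.5]], "grip_force": 40}}

```text
clock: 1.95
tcp_pos: [589.6, -219.9, 170.4]
orientation: [0.578, 0.816, 0.0, 0.0]
force: [-0.3, 0.5, 0.5]
opening: 0.6
gripper_force: 0.0
```

```bash
cat > snap.py <<'E'
import sys,pickle; from h import *
from plant import observe, read_camera
def snap(name):
    s=observe(); c=read_camera("wrist"); pickle.dump((s,c),open(name+".pkl","wb")); cv2.imwrite(f"pics/{name}.png",c["image"][:,:,::-1])
    print(s["clock"],s["tcp_pos"],s["orientation"],s["force"],s["opening"]); return s,c
if __name__=="__main__": snap(sys.argv[1])
E
python3 snap.py w1
```

```text
1.95 [ 589.61318241 -219.92802198  170.41858949] [5.78297655e-01 8.15825849e-01 1.66202747e-05 8.07841786e-05] [-0.2639997   0.52828596  0.45553458] 0.5999343152578461
```

View pics/w1.png

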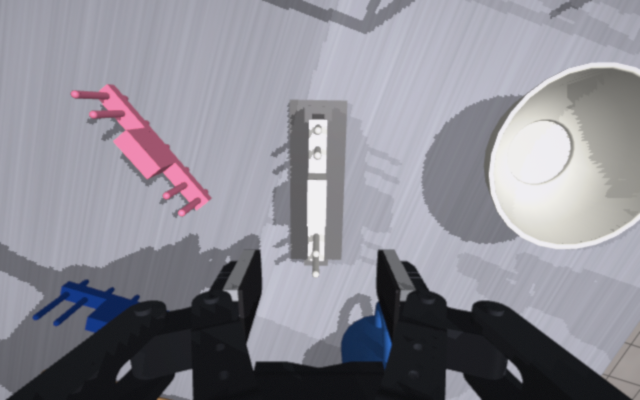

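Wrist view: the stand and white comb are at (317,190), aligned with the image. The far tine tips are at (317,129) and (317,153), the outer near tip at (316,273). Pink is well off to the left and the bowl to the right.

```bash
python3 - <<'E'
import pickle; from h import *
np.set_printoptions(precision=1,suppress=True)
s,c=pickle.load(open("w1.pkl","rb")); im=c["image"].astype(int)
m=((im.min(2)>165)&(im.max(2)-im.min(2)<25)).astype(np.uint8); m[:,:295]=0; m[:,350:]=0; m[:110]=0;m[280:]=0
for v in range(112,282,6):
    x=np.where(m[v])[0]; print(v,(x.min(),x.max()) if len(x) else '',end=' ')
a,b=plane(c,317.5,129,77,s),plane(c,316,273,77,s); d=a-b
print("\n",a,b,(a+b)/2,np.degrees(np.arctan2(-d[0],d[1])),np.linalg.norm(d))
Rt=R.from_quat(s["orientation"]).as_matrix(); print("tool shift",Rt.T@((a+b)/2-s["tcp_pos"]))
for u,v,z in [(317,180,66),(317,120,38),(317,262,38)]:print(plane(c,u,v,z,s), Rt.T@(plane(c,u,v,z,s)-s["tcp_pos"]))
E
```

```text
112 (np.int64(348), np.int64(349)) 118 (np.int64(348), np.int64(349)) 124 (np.int64(309), np.int64(349)) 130 (np.int64(309), np.int64(349)) 136 (np.int64(309), np.int64(349)) 142 (np.int64(309), np.int64(349)) 148 (np.int64(309), np.int64(349)) 154 (np.int64(310), np.int64(349)) 160 (np.int64(309), np.int64(349)) 166 (np.int64(309), np.int64(349)) 172 (np.int64(309), np.int64(349)) 178 (np.int64(346), np.int64(349)) 184 (np.int64(307), np.int64(349)) 190 (np.int64(307), np.int64(349)) 196 (np.int64(307), np.int64(349)) 202 (np.int64(307), np.int64(349)) 208 (np.int64(307), np.int64(349)) 214 (np.int64(307), np.int64(349)) 220 (np.int64(307), np.int64(348)) 226 (np.int64(307), np.int64(349)) 232 (np.int64(308), np.int64(349)) 238 (np.int64(309), np.int64(349)) 244 (np.int64(308), np.int64(349)) 250 (np.int64(308), np.int64(349)) 256 (np.int64(308), np.int64(349)) 262 (np.int64(296), np.int64(349)) 268 (np.int64(295), np.int64(349)) 274 (np.int64(295), np.int64(349)) 280  
 [ 571.  -169.6   77. ] [ 605.5 -271.4   77. ] [ 588.2 -220.5   77. ] 18.701181537370545 107.41713261438056
tool shift [-0.1 -1.5 93.4]
[ 583.1 -205.1   66. ] [ 16.1  -1.3 104.4]
[ 569.1 -165.7   38. ] [ 57.9  -1.4 132.4]
[ 609.2 -280.3   38. ] [-63.4  -1.5 132.4]
```

{"op": "apply_moves", "data": {"plan": [[45,-0.0005,-0.0013,0.04,0,0,0.5],[45,-0.0005,-0.0013,0.08,0,0,0.5],[45,-0.0005,-0.0013,0.11,0,0,0.5],[45,-0.0005,-0.0013,0.125,0,0,0.5],[45,-0.0005,-0.0013,0.131,0,0,0.5],[45,-0.0005,-0.0013,0.131,0,0,0.5],[10,-0.0005,-0.0013,0.131,0,0,0.5],[10,-0.0005,-0.0013,0.131,0,0,0.5],[10,-0.0005,-0.0013,0.131,0,0,0.5],[10,-0.0005,-0.0013,0.131,0,0,0.5],[10,-0.0005,-0.0013,0.131,0,0,0.5],[10,-0.0005,-0.0013,0.131,0,0,0.5],[10,-0.0005,-0.0013,0.131,0,0,0.5],[10,-0.0005,-0.0013,0.131,0,0,0.5]], "grip_force": 50}}

```text
clock: 3.4
tcp_pos: [589.5, -221.0, 40.7]
orientation: [0.582, 0.813, 0.0, 0.001]
force: [-1.6, -0.4, 8.1]
opening: 0.157
gripper_force: 51.0
```

{"op": "apply_moves", "data": {"plan": [[10,0,0,-0.01,0,0,0],[10,0,0,-0.03,0,0,0],[10,0,0,-0.07,0,0,0],[10,0,0,-0.11,0,0,0],[10,0,0,-0.15,0,0,0],[10,0,0,-0.19,0,0,0],[10,0.02,0,-0.23,0,0,2],[10,0.06,0.002,-0.23,0,0,5],[10,0.1,0.004,-0.23,0,0,8],[10,0.14,0.006,-0.23,0,0,12],[10,0.18,0.009,-0.23,0,0,15],[10,0.22,0.012,-0.23,0,0,15],[10,0.26,0.012,-0.23,0,0,15],[10,0.26,0.012,-0.23,0,0,15],[10,0.26,0.012,-0.23,0,0,15],[10,0.26,0.012,-0.23,0,0,15]]}}

```text
clock: 5.0
tcp_pos: [516.2, 28.8, 269.9]
orientation: [0.683, 0.73, 0.0, 0.0]
force: [-0.9, -0.1, -0.6]
opening: 0.152
gripper_force: 49.8
```

```bash
python3 snap.py w2
```

```text
5.0 [516.23390893  28.84336945 269.8718206 ] [6.82922115e-01 7.30491039e-01 2.20934200e-04 4.22598168e-04] [-0.91538356 -0.14773761 -0.58292948] 0.15183239898600495
```

View pics/w2.png

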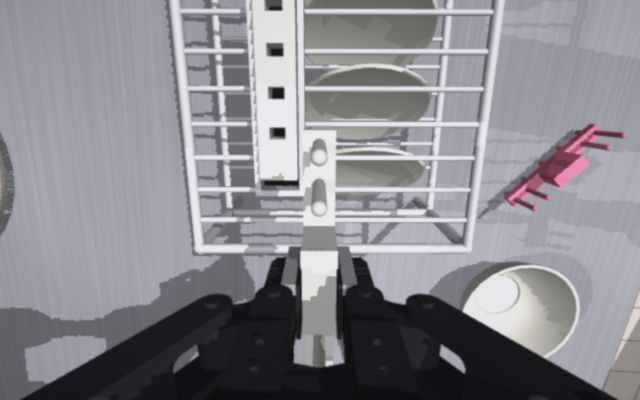

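Wrist view: strip slots at (277,132), (276,93), (275,50) and (274,5). The held comb's bar end is at (319,130), with its tine tips at (319,157) and (319,207). It is hanging straight.

```bash
python3 - <<'E'
import pickle; from h import *
np.set_printoptions(precision=1,suppress=True)
s,c=pickle.load(open("w2.pkl","rb")); im=c["image"]; g=im.max(2).astype(int)
m=(g<120).astype(np.uint8); r=np.zeros_like(m); r[0:150,260:292]=m[0:150,260:292]
n,l,st,ce=cv2.connectedComponentsWithStats(r)
Rt=R.from_quat(s["orientation"]).as_matrix(); P=[]
for i in range(1,n):
    if st[i,4]<30: continue
    x,y,w,h=st[i,:4]; u,v=x+(w-1)/2,y+(h-1)/2; p=plane(c,u,v,177,s); P.append(p)
    print(st[i],p,Rt.T@(p-s["tcp_pos"]), np.array([w,h])*226/343)
f=[p for p in P][-3:]; print(np.diff(P,axis=0))
# strip edges
for v in (110,70,30,170):
    row=g[v]; print(v,row[244:306:2])
print("col tine/bar",g[118:140,308],g[118:140,330]); 
for v in (140,180): print(v,g[v,296:344:2])
for u,v,z in [(319,130,267.2),(319,157,306),(319,207,306)]:print(Rt.T@(plane(c,u,v,z,s)-s["tcp_pos"]))
E
```

```text
[265   0  17  10 161] [479.9 155.  177. ] [128.4 -27.9  92.8] [11.2  6.6]
[267  44  16  12 184] [481.6 129.7 177. ] [103.  -27.8  92.8] [10.5  7.9]
[269  87  15  12 169] [483.4 103.8 177. ] [ 77.1 -27.8  92.8] [9.9 7.9]
[270 128  15  10 139] [485.   78.2 177. ] [ 51.4 -28.   92.8] [9.9 6.6]
[[  1.7 -25.4   0. ]
 [  1.8 -25.9   0. ]
 [  1.5 -25.7   0. ]]
110 [113 112 111 129 220 223 189 236 237 237 237 237 237 238 237 237 237 237
 237 237 237 237 237 237 237 237 184 189 231 232 181]
70 [112 110 128 221 188 173 225 227 228 228 228 228 228 228 228 228 228 228
 228 228 228 228 228 228 229 223 133 214 233 230 149]
30 [169 177 223 220 189 221 225 226 226 226 226 226 226 226 227 227 227 228
 228 228 228 228 228 228 228 218 131 224 234 228 143]
170 [115 110 109 111 110 182 230 184 228 237 237 236 237 236 236 236 236 236
 236 236 236 236 236 236 237 236 229 141 220 218 219]
col tine/bar [152 153 153 165 214 232 231 210 167 140 129 154 209 232 237 237 237 237
 237 237 237 237] [154 167 165 163 213 232 232 213 174 158 153 162 209 232 237 237 237 237
 237 237 237 237]
140 [214 148 229 235 237 237 237 237 235 195 140 137 141 155 212 236 237 237
 237 234 158 112 111 113]
180 [132  98 221 233 236 237 237 237 235 187 136 137 142 157 216 230 230 230
 230 224 167 158 158 158]
[59.2  0.2  2.7]
[ 53.7   0.2 -36.1]
[ 37.4   0.2 -36.1]
```

{"op": "apply_moves", "data": {"plan": [[10,0.03,-0.01,0,0,0,0],[10,0.07,-0.02,0,0,0,0],[10,0.1,-0.028,0,0,0,0],[10,0.1033,-0.028,0.01,0,0,0],[10,0.1033,-0.028,0.03,0,0,0],[10,0.1033,-0.028,0.045,0,0,0],[10,0.1033,-0.028,0.055,0,0,0],[10,0.1033,-0.028,0.057,0,0,0],[10,0.1033,-0.028,0.057,0,0,0],[10,0.1033,-0.028,0.057,0,0,0]]}}

```text
clock: 6.05
tcp_pos: [481.5, 130.3, 212.8]
orientation: [0.683, 0.73, 0.0, 0.0]
force: [-0.8, 0.6, -1.0]
opening: 0.154
gripper_force: 49.8
```

```bash
python3 - <<'E'
import pickle; from h import *
from plant import observe, read_camera
s=observe(); S={n:read_camera(n) for n in("scene","side","wrist")}; S["state"]=s; pickle.dump(S,open("p1.pkl","wb"))
print(s["tcp_pos"],s["orientation"],s["force"])
def cr(n):
    c=S[n]; u,v=proj(c,s["tcp_pos"]-[0,0,30]).astype(int); i=c["image"][v-30:v+30,u-40:u+40,::-1]; print(n,u-40,v-30); return cv2.resize(i,(400,300),interpolation=cv2.INTER_CUBIC)
cv2.imwrite("pics/p1.png",np.vstack([np.hstack([cr("scene"),cr("side")]),cv2.resize(S["wrist"]["image"][0:300,:,::-1],(800,300))]))
E
```

```text
[481.52449032 130.30997098 212.83279902] [6.82992548e-01 7.30425222e-01 3.10846496e-04 2.79361765e-04] [-0.81016309  0.57740679 -0.99228476]
scene 387 132
side 327 217
```

View pics/p1.png

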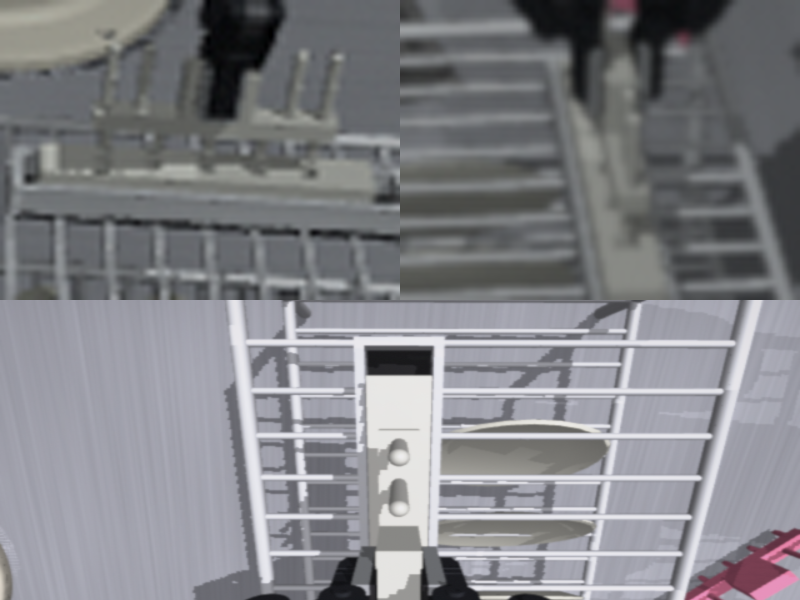

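The scene crop shows the comb centred over the strip with its teeth about 7 mm above it. The wrist crop shows it aligned in x. I'll feel down gently.

{"op": "apply_moves", "data": {"plan": [[10,0,0,0.002,0,0,0],[10,0,0,0.004,0,0,0],[10,0,0,0.006,0,0,0],[10,0,0,0.007,0,0,0],[10,0,0,0.008,0,0,0],[10,0,0,0.009,0,0,0],[10,0,0,0.0095,0,0,0],[10,0,0,0.0095,0,0,0]]}}

```text
clock: 7.0
tcp_pos: [481.0, 130.6, 202.7]
orientation: [0.683, 0.731, 0.0, -0.0]
force: [0.4, -0.3, -2.1]
opening: 0.159
gripper_force: 49.8
```

{"op": "apply_moves", "data": {"plan": [[10,0,0,0.001,0,0,0],[10,0,0,0.002,0,0,0],[10,0,0,0.003,0,0,0],[10,0,0,0.004,0,0,0],[10,0,0,0.005,0,0,0],[10,0,0,0.005,0,0,0]]}}

```text
clock: 7.6
tcp_pos: [481.0, 130.6, 197.6]
orientation: [0.683, 0.731, -0.0, -0.0]
force: [0.2, -0.5, -1.6]
opening: 0.155
gripper_force: 49.8
```

{"op": "apply_moves", "data": {"plan": [[10,0,0,0.001,0,0,0],[10,0,0,0.002,0,0,0],[10,0,0,0.003,0,0,0],[10,0,0,0.004,0,0,0],[10,0,0,0.005,0,0,0],[10,0,0,0.006,0,0,0],[10,0,0,0.0065,0,0,0],[10,0,0,0.0065,0,0,0]]}}

```text
clock: 8.4
tcp_pos: [481.0, 130.6, 191.2]
orientation: [0.683, 0.731, -0.0, -0.0]
force: [-0.6, -0.4, -0.8]
opening: 0.152
gripper_force: 49.8
```

{"op": "apply_moves", "data": {"plan": [[10,0,0,0.0005,0,0,0],[10,0,0,0.001,0,0,0],[10,0,0,0.0015,0,0,0],[10,0,0,0.002,0,0,0],[10,0,0,0.002,0,0,0]]}}

```text
clock: 8.9
tcp_pos: [481.1, 130.6, 189.7]
orientation: [0.683, 0.731, 0.0, 0.0]
force: [-2.3, 0.4, 6.7]
opening: 0.149
gripper_force: 51.1
```

{"op": "apply_moves", "data": {"plan": [[30,0,0,0,0,0,0],[30,0,0,0,0,0,0],[30,0,0,0,0,0,0],[30,0,0,0,0,0,0],[40,0,0,-0.005,0,0,0],[45,0,0,-0.02,0,0,0],[45,0,0,-0.05,0,0,0],[45,0,0,-0.09,0,0,0],[45,0,0,-0.12,0,0,0],[45,0,0,-0.12,0,0,0],[45,0,0,-0.12,0,0,0]]}}

```text
clock: 10.0
tcp_pos: [481.2, 130.6, 309.8]
orientation: [0.683, 0.731, 0.001, 0.0]
force: [-0.2, 0.1, -1.3]
opening: 0.454
gripper_force: 0.0
```

```bash
python3 - <<'E'
import pickle; from h import *
from plant import observe, read_camera
s=observe(); S={n:read_camera(n) for n in("scene","side","wrist")}; print(s["tcp_pos"],s["force"])
def cr(n):
    c=S[n]; u,v=proj(c,[481.5,130.5,190]).astype(int); i=c["image"][v-30:v+30,u-40:u+40,::-1]; return cv2.resize(i,(400,300),interpolation=cv2.INTER_CUBIC)
w=S["wrist"]["image"][80:380,120:520,::-1]
cv2.imwrite("pics/p2.png",np.vstack([np.hstack([cr("scene"),cr("side")]),np.hstack([w,cv2.resize(S["scene"]["image"][:,:,::-1],(400,300))])]))
E
```

```text
[481.16689611 130.56047824 309.78468911] [-0.22102031  0.10690253 -1.26788592]
```

View pics/p2.png

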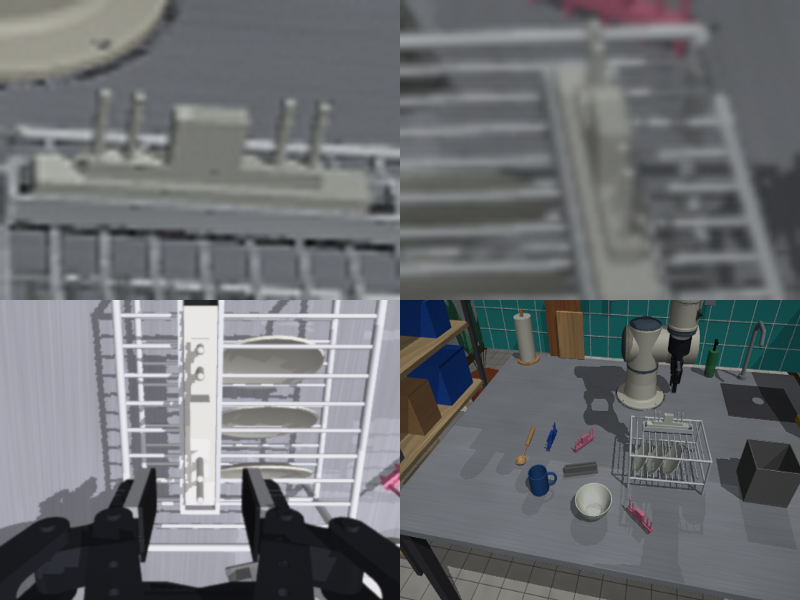

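The comb's bar lies flat on the strip with no teeth showing. The gripper is clear, and the bowl, mug and spoon are where they were.

```bash
python3 -c "
from plant import close_job; print(close_job())"
```

```text
the job is handed in; nothing more can be done
None
```

The white comb is in the strip with its bar flat on it and no teeth showing, and it has been released. The arm is clear, the bowl, mug and spoon weren't touched, and the job was handed in after about 10 s of robot time.

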